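# Set the chip-suction slider to the green tab

## Task

The nylon gear blank is next on the lathe, so the chip suction needs its setting for light chips: slide the orange grip of the chip-suction slider along its track until it stands level with the green tab beside the track, then let go of it. Leave the blue grip of the lamp dimmer next to it where it is.

Things in the scene. Friction and masses are not known exactly. Their poses are not given: they have to be found in the camera images.
- suction (a joint): Position of the orange grip along its track, in m: 0 at one end stop, 0.18 at the other, growing along the +y axis of suction_top. The grip slides with about 2 N of friction and stays where it is left.
- suction_top (a point): Centre of the top of the chip-suction slider's orange grip, 87 mm above the bench. Grip: upright block, 18 mm along the track, 34 mm across, 42 mm tall above the flat top of its dark steel cover (270 mm along the track, 100 mm wide, 45 mm high, fixed). Axes: y along the track, x across it towards the tabs, z up.
- green_mark (a point): Top of the green tab (the target), at the middle of its width along the track: a pointed tab 22 mm across the track, 12 mm along it, 5 mm tall, fixed on the dark cover 34 mm from the track's centre line (+x), pointing at the track. Axes as suction_top; the grip is level with it at equal y. A red tab near the track's other end is another setting, not the target.
- dimmer_top (a point): Centre of the top face of the blue grip of the lamp dimmer, not to be moved. Same shape and sizes as the chip-suction slider, but with a blue grip on a white cover and no tabs; axes alike.

How it is judged:
At the end, for the whole second after the job is handed in: The orange grip's middle is within 10 mm of the middle of the green tab, measured along the track, and the grip is at rest; the blue grip has never moved more than 8 mm (y of suction_top in the frame of green_mark between -0.01 and 0.01 m and velocity of joint suction between -0.005 and 0.005 m/s); the robot touches nothing.
It fails at once if the blue grip of the lamp dimmer is moved more than 8 mm (distance of dimmer_top from where it was at the start of the episode above 0.008 m).
It also fails if it takes over 32 s, if anything falls off the work surface, if the arm or the gripper's body presses on something with over 40 N, if the wrist force passes 120 N, or if a joint passes its speed limit or range.

## Robot

A 6-joint arm with a two-finger parallel gripper is mounted at the origin on the work surface. World frame = base frame: x ahead of the robot, y to its left, z up, the work surface at z = 0. Lengths are in m, angles in rad, forces in N, time in s.
With the tool pointing down it reaches from about 0.4 to 0.925 m from the base axis. Payload 3.4 kg.
Tool frame: the origin (TCP) lies at the very end of the fingers, on their centre line; the grasp point (between the pads) lies manip.hold_point_z behind it (manip.hold_point_z is the distance from the TCP to the grasp point, in m); x points along the fingers, y is the direction in which the jaws open and shut, and the axes are right-handed (so a half turn about x gives the same grasp; the last joint's range is limited). The gripper opens to 85 mm and grips with 20 to 120 N. Pads are 22 mm wide; open, the fingers measure 114 mm over their backs; the gripper's body (76 mm by 85 mm) begins 54 mm behind the grasp point. The pads swing forward as they close: fully open they stand 13 mm farther back than shut.
Start: joints at [1.095, 0.307, 1.506, -0, 1.328, -0.073], TCP at [0.225, 0.529, 0.231] pointing down, gripper open.
Joint ranges: [-3.12, 3.12], [-1.05, 2.28], [0.14, 2.33], [-1.42, 4.57], [0.1, 2.73], [-2.68, 2.68]. Speed limits (rad/s): [2.57, 2.57, 3.14, 3.14, 3.14, 3.14].

## Interface

Orientations are given as [roll, pitch, yaw] about the fixed x, y, z axes, in that order (R = Rz(yaw) Ry(pitch) Rx(roll)).
In Python, from bench import manip gives the robot as it stands. The module is installed in compiled form; this text tells all that it offers.
- The arm moves only by the tool send_rows, never from a script. Its argument "motion" is one flat list of numbers, 5 for each row, row after row: the opening, from 0 (shut) to 1 (fully open), then the shift along the tool's x, y, z in mm, then the turn about the tool's x in degrees. In form: [jaw, tx, ty, tz, spin, jaw, tx, ty, tz, spin, ...]. A call has exactly 8 rows; each row is the pose to reach, as a shift and turn from the pose commanded when the call began, along the tool's axes at that moment; what a row does not reach only later rows make up. A row lasts 1/8 s, in which the tool goes at most 62.5 mm and 10.7 degrees, less where a joint would pass 70% of its speed; a pose out of reach is approached as far as the arm can. A call with a gripper value outside its range is refused whole. The fingers move at their own pace and stop on an object; "force" is the grip in N (left out, the last holds). Time passes only in rows, so rows that repeat a pose let the fingers close, or fill a call up. It gives the time, the measured TCP pose, the force and the opening at its end, in the units of the state.
- manip.get_obs(): the state, without advancing time (a new reading comes with each control period).
- manip.snapshot(name): name is "side" or "top"; returns a dict with "frame" (480x640x3 uint8, blue, green, red), "camera_matrix" (3x3 intrinsics, pixels), "extrinsics" (4x4, takes a point from camera to world coordinates). Camera axes: x right, y up, looking along -z (the intrinsics and any distortion apply to the point x, -y, -z); pixel columns grow to the right and rows downward; lengths in m; the calibration is good to about 2 mm. A picture is of the moment at which its call begins. There is no depth.
- manip.close_job(): hands the job in, once; it reports no verdict.
The state is a dict: "t": time; "qpos": joint angles; "dq": joint speeds; "joint_torque": joint torques, N m; "eef_pos": TCP position; "tool_rot": TCP orientation; "force": force on the tool from outside, world axes, zero at the start; "wrist_torque": the same for the moment, N m; "gripper_width": finger opening in m.
Only numpy, scipy, OpenCV 4.12 (cv2) and the standard library are available. Lean on these libraries where they do the work, as an engineer would, in place of code of your own. Each camera call takes 0.05 s, during which the arm holds its last target. There are 200 camera calls.

## Working session

There is one attempt and no reset: what is moved stays moved. The work goes in short steps, Python scripts to look and compute and a tool call to move; the robot and the scene stay as the last step left them, time stands still between calls to the robot, and variables do not carry over. Pictures are saved under pics/ and viewed, about 8 in all and at most 12, crops included, and the job is handed in when it is done.

Besides the shell and the picture viewer there is one more tool, called after "Call:" by a JSON object that holds its "api" and its "payload". send_rows: Moves the arm, as the interface text tells. Its arguments: {"type":"object","properties":{"motion":{"type":"array"},"force":{"type":"number"}},"required":["motion"]}

```bash
mkdir -p pics
cat > h.py <<'E'
import numpy as np, cv2
from bench import manip
def ray(s,u,v):
    K,T=np.array(s["camera_matrix"]),np.array(s["extrinsics"])
    d=np.linalg.inv(K)@[u,v,1]; d=T[:3,:3]@[d[0],-d[1],-d[2]]
    return T[:3,3],d
def plane(s,u,v,z):
    o,d=ray(s,u,v); return o+d*(z-o[2])/d[2]
def proj(s,p):
    K,T=np.array(s["camera_matrix"]),np.array(s["extrinsics"])
    c=T[:3,:3].T@(np.array(p)-T[:3,3]); q=K@[c[0],-c[1],-c[2]]; return q[:2]/q[2]
def blobs(s,lo,hi,n=4,amin=30):
    h=cv2.cvtColor(s["frame"],cv2.COLOR_BGR2HSV); m=cv2.inRange(h,lo,hi)
    k,_,st,c=cv2.connectedComponentsWithStats(m)
    r=[(int(st[i,4]),c[i].round(1).tolist(),st[i,:4].tolist()) for i in range(1,k) if st[i,4]>=amin]
    return sorted(r,reverse=True)[:n]
E
python3 - <<'E'
from h import *
for n in("top","side"):
    s=manip.snapshot(n); cv2.imwrite(f"pics/{n}0.png",s["frame"]); print(n,[k for k in s],np.array(s["extrinsics"]).round(3).tolist())
    for c,lo,hi in(("or",(8,130,100),(22,255,255)),("gr",(45,90,60),(85,255,255)),("bl",(95,120,60),(130,255,255)),("red",(0,130,80),(6,255,255))):
        print(c,blobs(s,lo,hi))
o=manip.get_obs();print(o["t"],o["eef_pos"],o["tool_rot"],manip.hold_point_z)
E
```

```text
top ['frame', 'camera_matrix', 'extrinsics'] [[0.087, 0.971, -0.222, 0.377], [-0.996, 0.084, -0.022, 0.01], [-0.002, 0.223, 0.975, 1.043], [0.0, 0.0, 0.0, 1.0]]
or [(738, [302.9, 384.6], [273, 366, 57, 40]), (193, [262.6, 248.9], [253, 243, 20, 12])]
gr [(95, [243.7, 223.3], [238, 219, 13, 9])]
bl [(154, [458.7, 294.6], [450, 289, 20, 12])]
red [(89, [244.6, 288.3], [239, 285, 13, 8])]
side ['frame', 'camera_matrix', 'extrinsics'] [[-0.986, 0.084, -0.141, 0.458], [-0.164, -0.533, 0.83, 0.672], [-0.006, 0.842, 0.539, 0.565], [0.0, 0.0, 0.0, 1.0]]
or [(807, [479.4, 350.5], [452, 327, 58, 53]), (528, [305.9, 343.7], [298, 323, 16, 40])]
gr [(309, [316.7, 127.7], [301, 117, 31, 23]), (151, [258.4, 373.4], [253, 366, 12, 15])]
bl [(33109, [516.8, 70.2], [390, 0, 250, 162]), (234, [370.7, 213.8], [366, 200, 11, 27])]
red [(141, [356.5, 375.2], [352, 367, 10, 16])]
0.1 [0.2246019  0.52863722 0.2304786 ] [-1.637665    1.56892929 -2.03942537] 0.0187
```

View pics/top0.png

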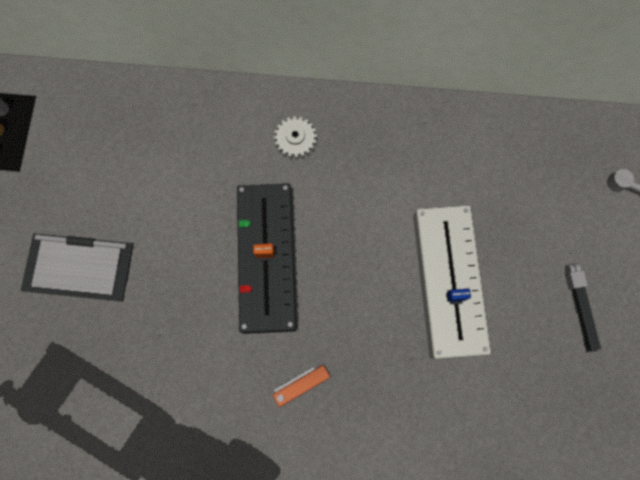

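View pics/side0.png

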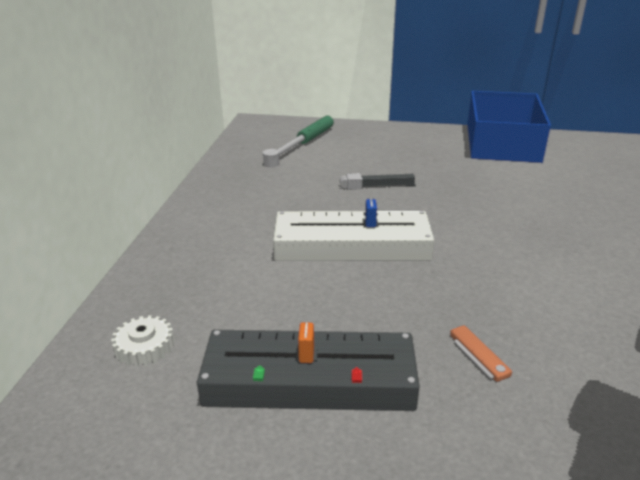

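The top view shows the dark cover around (266,258), with the orange grip at (263,249), the green tab at (244,223) and the red tab at (245,288). The blue grip is at (459,295), well clear. The side view shows the same layout. Next I'll convert these to positions.

Run:
```python
from h import *
from scipy.spatial.transform import Rotation as R
s=manip.snapshot("top");d=manip.snapshot("side")
g=plane(s,243.7,223.3,.0485);r=plane(s,244.6,288.3,.0485)
g2=plane(d,258.4,373.4,.048);r2=plane(d,356.5,375.2,.048)
o=plane(s,262.6,248.9,.08)
print("tabs top",g,r,"side",g2,r2)
y=(g-r)/np.linalg.norm(g-r); print("track dir",y,"yaw",np.degrees(np.arctan2(-y[0],y[1])),"len",np.linalg.norm(g-r))
# side: top of grip blob
h=cv2.cvtColor(d["frame"],cv2.COLOR_BGR2HSV);m=cv2.inRange(h,(8,130,100),(22,255,255))[323:363,298:314]
ys,xs=np.nonzero(m);print("side widths",[(int(k)+323,int(xs[ys==k].min())+298,int(xs[ys==k].max())+298) for k in range(0,40,3) if (ys==k).any()])
print("orange top",o,"side grip centre",plane(d,305.9,343.7,.066))
x=np.array([y[1],-y[0],0])
for t in(y,-y):
  print("along",t,"green-orange",(g-o)@t,"across",(g-o)@x)
c=np.array([plane(s,u,v,.045) for u,v in((241,188),(286,187),(244,326),(290,324))]);print("screws",c.round(3).tolist())
b=manip.get_obs();M=R.from_euler("xyz",b["tool_rot"]).as_matrix();print(M.round(4).tolist(),b["eef_pos"],b["gripper_width"])
print("blue",plane(s,458.7,294.6,.08))
```

```text
tabs top [0.62310415 0.16595898 0.0485    ] [0.5055271  0.15068418 0.0485    ] side [0.6217517  0.16731443 0.048     ] [0.5037764  0.15149648 0.048     ]
track dir [0.99166663 0.12883048 0.        ] yaw -82.59798426298093 len 0.1185650915966965
side widths [(323, 301, 311), (326, 300, 312), (329, 300, 312), (332, 299, 313), (335, 299, 313), (338, 298, 313), (341, 299, 313), (344, 299, 313), (347, 299, 313), (350, 299, 313), (353, 299, 313), (356, 299, 312), (359, 299, 312), (362, 301, 311)]
orange top [0.57254055 0.12303606 0.08      ] side grip centre [0.57055601 0.12543811 0.066     ]
along [0.99166663 0.12883048 0.        ] green-orange 0.055672016686289724 across -0.03605109955059911
along [-0.99166663 -0.12883048 -0.        ] green-orange -0.055672016686289724 across -0.03605109955059911
screws [[0.69, 0.179, 0.045], [0.699, 0.097, 0.045], [0.44, 0.145, 0.045], [0.451, 0.065, 0.045]]
[[-0.0006, 0.391, 0.9204], [-0.0012, 0.9204, -0.391], [-1.0, -0.0013, -0.0001]] [0.22469502 0.52882218 0.23069896] 0.08540117086162138
blue [ 0.52239464 -0.2182927   0.08      ]
```

Call:
{"api": "send_rows", "payload": {"motion": [1, 0, -23.6, 47.7, 7.5, 1, 0, -47.2, 95.5, 15, 1, 0, -71, 143, 22.5, 1, 0, -94.5, 191, 30, 1, 0, -118, 239, 37.5, 1, 0, -142, 286, 45, 1, 0, -165, 334, 52.5, 1, 0, -189, 382, 59.6], "force": 30}}

```text
t: 1.2
eef_pos: [0.5035, 0.2045, 0.2312]
tool_rot: [2.926, 1.571, 1.479]
force: [0.3, -0.1, 0.3]
gripper_width: 0.0852
```

```bash
cat > st.py <<'E'
from h import *
from scipy.spatial.transform import Rotation as R
def rel(p):
    b=manip.get_obs();M=R.from_euler("xyz",b["tool_rot"]).as_matrix()
    print(b["t"],b["eef_pos"].round(4),"y",M[:,1].round(3),"shift mm",(M.T@(np.array(p)-b["eef_pos"])*1000).round(1),"w",b["gripper_width"],"F",np.round(b["force"],1))
E
python3 -c "
from st import *
rel([.572,.1245,.055])"
```

```text
1.2 [0.5035 0.2045 0.2312] y [0.992 0.124 0.   ] shift mm [176.2  58.   87.9] w 0.08519516598143624 F [ 0.3 -0.1  0.3]
```

Call:
{"api": "send_rows", "payload": {"motion": [1, 0, 29, 44, 0, 1, 0, 58, 88, 0, 1, 40, 58, 88, 0, 1, 80, 58, 88, 0, 1, 115, 58, 88, 0, 1, 145, 58, 88, 0, 1, 165, 58, 88, 0, 1, 175, 58, 88, 0]}}

```text
t: 2.2
eef_pos: [0.5705, 0.1259, 0.0549]
tool_rot: [-1.551, 1.568, -2.993]
force: [-1.0, 0.1, -1.0]
gripper_width: 0.0854
```

```bash
python3 -c "
from st import *
rel([.572,.1245,.055])
s=manip.snapshot('side');cv2.imwrite('pics/side1.png',cv2.resize(s['frame'][200:440,140:460],None,fx=2,fy=2))"
```

```text
2.2 [0.5705 0.1259 0.0549] y [ 0.992  0.128 -0.002] shift mm [-0.1  1.3  1.6] w 0.08542535556403946 F [-1.   0.1 -1. ]
```

View pics/side1.png

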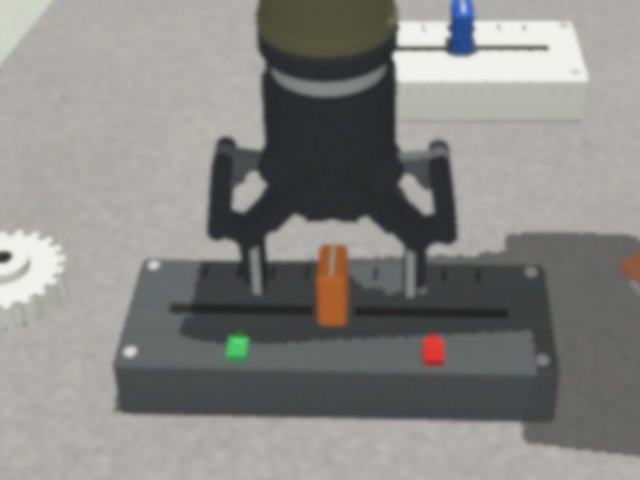

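The fingers straddle the orange grip at crop (332,285), and are centred along and across it. I'll close on it.

Call:
{"api": "send_rows", "payload": {"motion": [0.6, 0, 0, 0, 0, 0.3, 0, 0, 0, 0, 0, 0, 0, 0, 0, 0, 0, 0, 0, 0, 0, 0, 0, 0, 0, 0, 0, 0, 0, 0, 0, 0, 0, 0, 0, 0, 0, 0, 0, 0]}}

```text
t: 3.25
eef_pos: [0.5718, 0.1261, 0.057]
tool_rot: [1.52, 1.57, 0.078]
force: [-0.7, 0.4, 5.4]
gripper_width: 0.0172
```

```bash
python3 -c "
from st import *
# TCP target on the track line, level with green tab (mean of views), tab across 34 mm
y=np.array([.9917,.1288]);g=np.array([.6224,.1666]);p=manip.get_obs()['eef_pos'][:2]
print('along',(g-p)@y*1000); t=p+y*((g-p)@y)
rel([*t,.055])"
```

```text
along 55.39428135817928
3.25 [0.5718 0.1261 0.057 ] y [0.992 0.129 0.001] shift mm [ 2.1 55.4 -0. ] w 0.017240012914510616 F [-0.7  0.4  5.4]
```

Call:
{"api": "send_rows", "payload": {"motion": [0, -1, 4, 0, 0, 0, -2, 13, 0, 0, 0, -2, 23, 0, 0, 0, -2, 33, 0, 0, 0, -2, 43, 0, 0, 0, -2, 51, 0, 0, 0, -2, 55, 0, 0, 0, -2, 55, 0, 0]}}

```text
t: 4.25
eef_pos: [0.6261, 0.1334, 0.0573]
tool_rot: [-2.567, 1.57, 2.274]
force: [1.0, 1.9, -18.3]
gripper_width: 0.0178
```

Run:
```python
from st import *
rel([.6267,.1332,.055])
s=manip.snapshot('side');cv2.imwrite('pics/side2.png',cv2.resize(s['frame'][200:440,140:460],None,fx=2,fy=2))
y=np.array([.9917,.1288])
o=blobs(s,(8,130,70),(22,255,255));g=blobs(s,(45,90,60),(85,255,255));print(o,g)
```

```text
4.25 [0.6261 0.1334 0.0573] y [ 0.992  0.128 -0.   ] shift mm [2.3 0.5 0.3] w 0.017814963779759534 F [  1.    1.9 -18.3]
[(771, [479.1, 350.5], [452, 327, 59, 53]), (493, [260.9, 343.7], [253, 323, 17, 39])] [(314, [316.7, 127.7], [301, 117, 31, 24]), (160, [258.5, 373.0], [253, 365, 12, 16])]
```

View pics/side2.png

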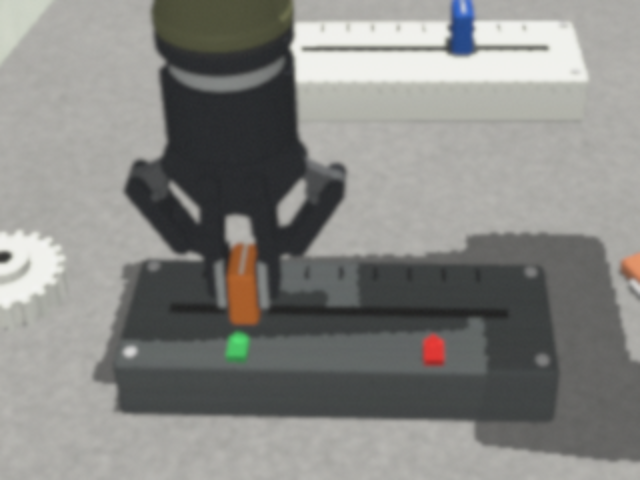

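The grip at crop (243,285) now stands beside the green tab at (237,346), and the small column offset fits the perspective. Releasing and backing up.

Call:
{"api": "send_rows", "payload": {"motion": [0, 1.5, 0, 0, 0, 0.4, 1.5, 0, 0, 0, 0.7, 1, 0, 0, 0, 0.8, 0, 0, 0, 0, 0.8, 0, 0, 0, 0, 0.8, -20, 0, 0, 0, 0.8, -60, 0, 0, 0, 0.8, -110, 0, 0, 0]}}

```text
t: 5.3
eef_pos: [0.625, 0.1329, 0.1683]
tool_rot: [-1.509, 1.568, -2.951]
force: [0.3, -0.6, 0.2]
gripper_width: 0.0683
```

Call:
{"api": "send_rows", "payload": {"motion": [0.8, -40, 0, 0, 0, 0.8, -60, -30, 20, 0, 0.8, -60, -60, 70, 0, 0.8, -60, -90, 120, 0, 0.8, -60, -120, 160, 0, 0.8, -60, -130, 170, 0, 0.8, -60, -130, 170, 0, 0.8, -60, -130, 170, 0]}}

```text
t: 6.3
eef_pos: [0.5197, -0.0513, 0.2285]
tool_rot: [1.929, 1.57, 0.488]
force: [0.4, -0.0, 0.4]
gripper_width: 0.0684
```

Run:
```python
from st import *
rel([.6267,.1332,.055])
y=np.array([.9917,.1288])
for n,zo in(("top",.08),("side",.066)):
    s=manip.snapshot(n);cv2.imwrite(f'pics/{n}3.png',s['frame'])
    O=[b for b in blobs(s,(8,130,100),(22,255,255)) ];G=blobs(s,(45,90,60),(85,255,255));B=blobs(s,(95,120,60),(130,255,255));print(n,O,G,B)
    if n=="side": O=[b for b in O if b[1][0]<400];G=[b for b in G if b[1][1]>300]
    else: O=[b for b in O if b[1][1]<300]
    o=plane(s,*O[0][1],zo);g=plane(s,*G[0][1],.0485);print(o,g,"along mm",(o-g)[:2]@y*1000)
```

```text
6.3 [ 0.5197 -0.0513  0.2285] y [0.992 0.129 0.001] shift mm [ 173.7  129.7 -169.1] w 0.06837966097909821 F [ 0.4 -0.   0.4]
top [(304, [316.6, 377.1], [306, 366, 23, 25]), (222, [262.1, 219.0], [252, 213, 21, 14])] [(93, [243.7, 223.3], [238, 219, 13, 9])] []
[0.62585226 0.1297194  0.08      ] [0.62310415 0.16595898 0.0485    ] along mm -1.9423605416151009
side [(783, [478.3, 349.6], [452, 327, 59, 53]), (564, [262.0, 342.8], [253, 322, 18, 40])] [(153, [258.5, 373.3], [253, 365, 12, 16]), (152, [309.9, 131.7], [301, 124, 16, 18])] [(31137, [523.9, 69.6], [401, 0, 239, 162]), (323, [403.9, 108.4], [395, 95, 18, 26]), (233, [370.7, 213.8], [366, 200, 11, 27])]
[0.62498747 0.13243477 0.066     ] [0.62151584 0.16761865 0.0485    ] along mm -1.0888623551306174
```

View pics/top3.png

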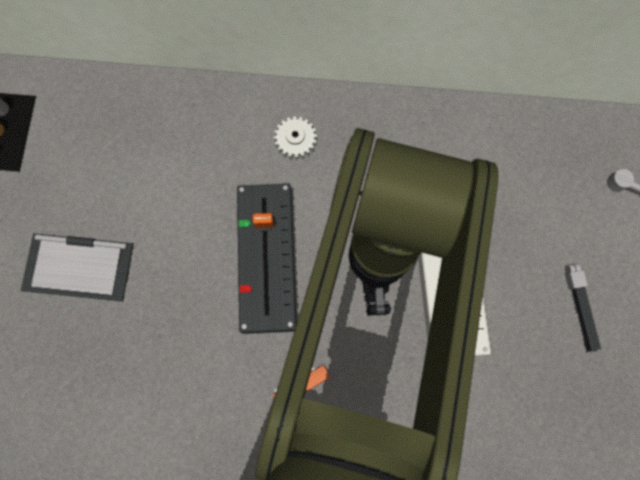

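The top view shows the orange grip at (262,219), level with the green tab at (244,223). The gripper is in free air, and in the side view the blue grip is at the same pixel as before, (370.7,213.8).

```bash
python3 -c "
from bench import manip
print(manip.close_job())"
```

```text
the job is handed in; nothing more can be done
None
```

The orange chip-suction grip now stands level with the green tab, and I've handed the job in. I gripped it along the track, slid it about 55 mm, let go and moved the arm clear, finishing at about 6.3 s of the 32 s allowed.

- **Position:** the grip's middle is about 2 mm (top camera) and 1 mm (side camera) from the middle of the green tab, against the 10 mm allowed. The two views agree to within 1 mm.
- **Blue grip:** it is at the same pixel in the side view before and after. The arm hid it in the last top view, so only the side view confirms this.
- **Contact:** the gripper is clear of everything, with a force reading of about 0.5 N. While I held the grip, the tool read about 18 N vertically because I had raised it 2 mm. I lowered it 1.5 mm before letting go.

I didn't measure the grip's speed directly. The hand-in call gave no verdict.

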